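# Refit the fridge control knob and hold it half in

### The arm

A 6-joint arm with a two-finger parallel gripper is mounted at the origin on the work surface. World frame = base frame: x ahead of the robot, y to its left, z up, the work surface at z = 0. Lengths are in mm, angles in rad, forces in N, time in s.
With the tool pointing down it reaches from about 275 to 750 mm from the base axis. Payload 10.2 kg.
Tool frame: the origin (TCP) lies at the very end of the fingers, on their centre line; the grasp point (between the pads) lies 19 mm behind it; z points along the fingers, y is the line along which they close (so a half turn about z gives the same grasp; the last joint's range is limited). The gripper opens to 85 mm and grips with 20 to 120 N. Pads are 22 mm wide; open, the fingers measure 114 mm over their backs; the gripper's body (76 mm by 85 mm) begins 54 mm behind the grasp point. The pads swing forward as they close: fully open they stand 13 mm farther back than shut.
Start: joints at [1.041, 0.313, 1.498, -0, 1.331, -0.223], TCP at [158.568, 500.487, 231.294] pointing down, gripper open.
Joint ranges: [-2.94, 2.94], [-0.97, 2.17], [0.19, 2.56], [-1.23, 4.37], [0.02, 3.11], [-2.88, 2.88]. Speed limits (rad/s): [2.39, 2.39, 3.01, 3.14, 3.14, 3.14].

### API

Orientations are given as a unit quaternion [w, x, y, z].
In Python, from rig import * gives the robot as it stands. The module is installed in compiled form; this text tells all that it offers.
- The arm moves only by the shell command python3 -m crank 'ROWS' [FORCE]. ROWS is JSON, a list that holds one entry, the list of rows, each a list of 7 numbers: the shift along the tool's x, y, z in units of 25 mm (1.0 is 25 mm), then the turn, a rotation vector about the tool's x, y, z in units of 8 degrees (1.0 is 8 degrees), then the finger opening in mm, from 0 to 85.4. A call has exactly 8 rows; each row shifts and turns the commanded pose from where the row before left it, along the tool's axes as they then stand; what a row does not reach is not made up. A row lasts 1/10 s, in which the tool goes at most 50 mm and 8.59 degrees, less where a joint would pass 70% of its speed; a pose out of reach is approached as far as the arm can. A call is refused whole if a number of a shift passes 1 or a number of a turn 1, either way. A call with a gripper value outside its range is refused whole. The fingers move at their own pace and stop on an object; FORCE is the grip in N (left out, the last holds). Time passes only in rows, so rows that do not move let the fingers close, or fill a call up. It gives the time, the measured TCP pose, the force, the opening and the grip force at its end, in the units of the state.
- sense(): the state, without advancing time (a new reading comes with each control period).
- capture(name): name is "scene" or "top" or "wrist"; returns the picture (480x640x3 uint8, blue, green, red); there is no depth.
- camera_model(name): a dict with "fx", "fy", "cx", "cy" (pixels), "world_from_camera" (4x4, takes a point from camera to world coordinates); the wrist camera has in their place "T_tool_cam" (4x4, takes a point from camera to tool coordinates, whose origin is the TCP and whose axes are the flange's). Camera axes: x right, y up, looking along -z (the intrinsics and any distortion apply to the point x, -y, -z); pixel columns grow to the right and rows downward; lengths in mm; the calibration is good to about 2 mm. The wrist camera is an equidistant fisheye: a pixel r from the principal point sees the ray r / f radians off the axis. A picture is of the moment at which its call begins: read the wrist's pose just before it. camera_model takes no time and is no camera call.
- finish_job(): hands the job in; it is judged then, once.
The state is a dict: "time_s": time; "joints": joint angles; "dq": joint speeds; "tau": joint torques, N m; "eef_pos": TCP position; "ee_rot": TCP orientation; "force": force on the tool from outside, world axes, zero at the start; "wrist_torque": the same for the moment, N m; "grip_width": opening from 0.0 (shut) to 1.0 (fully open); "grip_force": force on a finger pad.
Only numpy, scipy, OpenCV 4.12 (cv2) and the standard library are available. Lean on these libraries where they do the work, as an engineer would, in place of code of your own. Each camera call takes 0.05 s, during which the arm holds its last target. There are 200 camera calls.

### The job

The fridge's control box is out on the worktop without its knob: put the knob back on the square shaft, pushed fully down onto the collar, with its nose pointing to the raised mark on top of the box. Then press the knob in against the spring about half way, 7 of its 14 mm, for the fan test and keep holding it there: the program finishes while the robot is still pressing. Never push it all the way in, since that starts a defrost, and leave the other things on the worktop alone.

Things in the scene. Friction and masses are not known exactly. Their poses are not given: they have to be found in the camera images.
- control_box: white plastic box, 130 (x) x 110 (y), 55 high, fixed to the worktop, on the left or the right of the robot. Origin: centre of its underside; z up; the shaft stands at the centre of its top and the raised mark lies towards its +x edge. A flat grey trim ring (3 high, 42 across) surrounds the shaft.
- mark (a point): top centre of the only raised mark on the box's top: a grey rib 18 long (x) x 5 wide, 4 high, 52 from the shaft's axis
- shaft_seat (a point): centre of the top face of the steel shaft's round collar (25 across), where the knob's underside comes to rest: 20 above the box's top (75 above the worktop) when out; moves down with the shaft; axes as the box's.
- shaft_tip (a point): centre of the upper end of the square shaft, 12 x 12 (bevelled to 8.4 x 8.4 over its last 3.5), which stands up 18 from the collar (shaft_seat), its flats square to the box's sides
- shaft (a joint): how far the spring-loaded shaft is pressed down, m: 0 out (at the start), 0.014 at its lower stop. It only slides, straight down, and does not turn. Spring: starts to move at about 2.4 N, then 0.8 N per mm (8 N at 7 mm, 13.6 N at the stop); it springs back when let go
- knob: the loose grey plastic knob, 40 to 85 g, standing upright on the worktop, bore down, on the other side from the box. Origin: centre of its underside, on the bore's axis; z up; x towards the nose. Round hub 48 across, 26 high. Square bore 13.4 x 13.4 from below, 22 deep, sides parallel to x and y: slips loosely over the shaft in four ways, of which one is right
- knob_top (a point): centre of the flat top of the knob's bar grip, 50 above its underside. The bar runs along the knob's x, 46 long, 14 wide, 24 high, standing on the hub: grip it across (along the knob's y), or press on its top
- knob_nose (a point): end of the knob's nose, a pointer 12 wide x 10 high sticking out of the hub at +x only: 42 from the axis, 21 above the underside
- screwdriver: screwdriver, 170 long, lying on the worktop along x between the control box and the knob; bystander, origin at its underside
- jar_lid: round grey jar lid, 60 across, 14 high, on the worktop nearest the robot; bystander, origin at its underside
- yoghurt_tub: small white tub with a lid, 60 across, 70 high; bystander, origin at its underside
- butter_tub: yellow oblong tub with a clear lid, 81 x 116, 55 high; bystander, origin at its underside
- ice_tray: white ice-cube tray, 100 x 210, 35 high; bystander, origin at its underside
- mustard_jar: amber jar with a yellow cap, 64 across, 110 high, on the left (+y); bystander, origin at its underside
- juice_bottle: green bottle, 66 across, 200 high, on the right (-y); bystander, origin at its underside
- milk_carton: paper carton, 70 x 70, 207 high, on the right (-y); bystander, origin at its underside
Mind the look-alikes: they are no part of the job. Leave any red or turquoise look-alike of the knob alone. Leave any yellow look-alike of the control_box alone.

How it is judged:
By the outcome, as a careful person would: the job done as asked, in the order asked, and still so for the second after the job is handed in, while the arm keeps its last pose, push and grip.
It also fails if it takes over 45 s, if anything falls off the work surface, if the arm or the gripper's body presses on something with over 40 N, if the wrist force passes 120 N, or if a joint passes its speed limit or range.

## Working session

There is one attempt and no reset: what is moved stays moved. The work goes in short steps, Python scripts to look and compute and a shell command to move; the robot and the scene stay as the last step left them, time stands still between calls to the robot, and variables do not carry over. Pictures are saved under pics/ and viewed, at most 10 in all, crops included, and the job is handed in when it is done.

```bash
mkdir -p pics; python3 - <<'E'
from rig import *
import cv2
s=sense();print(s)
for n in("scene","top"):
    cv2.imwrite(f"pics/{n}0.png",capture(n)); m=camera_model(n);print(n,m)
print(camera_model("wrist"))
E
```

```text
{'time_s': 0.0, 'joints': array([ 1.04060332e+00,  3.13459838e-01,  1.49845442e+00, -7.32394388e-06,
        1.33100619e+00, -2.23393624e-01]), 'dq': array([-3.89079678e-04,  1.18284427e-03,  9.67142067e-05,  3.94863574e-04,
       -1.07852225e-03, -1.18539167e-03]), 'tau': array([ 5.09329784e-04, -4.12257814e+01, -2.59745425e+01, -1.04892704e-04,
        4.09339409e-03, -4.90583702e-06]), 'eef_pos': array([158.42739161, 500.24731776, 230.72352191]), 'ee_rot': array([-2.40967130e-04,  1.52797882e-01,  9.88257237e-01, -6.18631679e-04]), 'force': array([ 0.47445325, -0.41723069,  1.33919732]), 'wrist_torque': array([-0.00685448,  0.02832166, -0.02381572]), 'grip_force': 0.0, 'grip_width': 1.0040251565729081}
scene {'fx': 456.1842979692949, 'fy': 456.1842979692949, 'cx': 313.55224602943167, 'cy': 240.55940453926607, 'world_from_camera': array([[-5.55155231e-01, -6.75753010e-01,  4.84933541e-01,
         1.10440578e+03],
       [ 8.31745510e-01, -4.52045369e-01,  3.22264474e-01,
         3.63248349e+02],
       [ 1.44077337e-03,  5.82248104e-01,  8.13009883e-01,
         1.03661691e+03],
[... 319 characters left out ...]
255e-01,  2.55550663e-02,  4.93084652e-03,
        -2.06469120e+01],
       [ 8.99146558e-03,  1.61312541e-01,  9.86862411e-01,
         9.93457058e+02],
       [ 0.00000000e+00,  0.00000000e+00,  0.00000000e+00,
         1.00000000e+00]])}
{'fx': 371.64829954431775, 'fy': 371.64829954431775, 'cx': 321.0518934960637, 'cy': 234.95668917938184, 'T_tool_cam': array([[ 8.40381516e-04,  9.59123130e-01,  2.82987835e-01,
         7.11108684e+01],
       [ 9.99999641e-01, -7.74447069e-04, -3.44859760e-04,
        -9.46859902e-01],
       [-1.11603873e-04,  2.82988023e-01, -9.59123437e-01,
        -1.43888238e+02],
       [ 0.00000000e+00,  0.00000000e+00,  0.00000000e+00,
         1.00000000e+00]])}
```

View pics/top0.png

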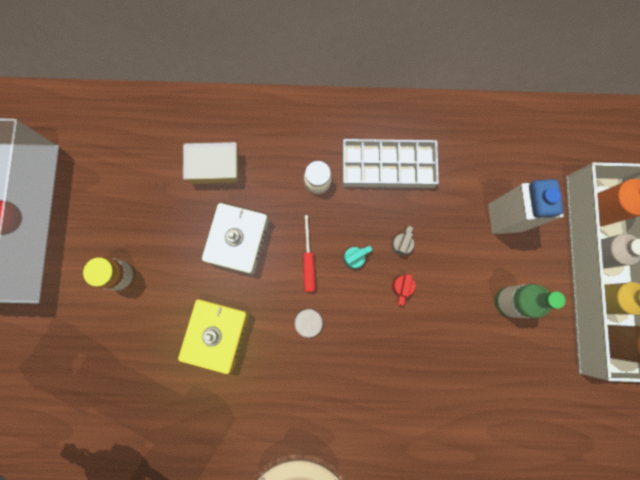

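View pics/scene0.png

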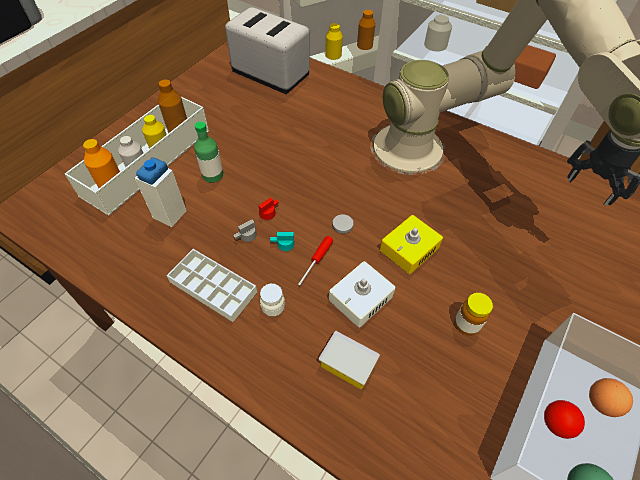

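Top view: the knob-like things are grey at (404,242), turquoise at (357,257) and red at (404,287). The jar lid is at (309,323). The boxes are white at (235,238) and yellow at (212,337). The grey knob and the white box fit the description, and an enlarged crop will confirm it.

```bash
cat > h.py <<'E'
import numpy as np, cv2
from rig import *
def ray(n,px):
    m=camera_model(n);T=m["world_from_camera"]
    d=np.array([(px[0]-m["cx"])/m["fx"],-(px[1]-m["cy"])/m["fy"],-1]);return T[:3,3],T[:3,:3]@d
def onz(n,px,z):
    o,d=ray(n,px);return o+d*(z-o[2])/d[2]
def proj(n,p):
    m=camera_model(n);T=m["world_from_camera"];c=T[:3,:3].T@(np.array(p)-T[:3,3])
    return np.array([m["cx"]+m["fx"]*c[0]/-c[2],m["cy"]-m["fy"]*c[1]/-c[2]])
def tri(pa,pb):
    A,b=np.zeros((3,3)),np.zeros(3);L=[]
    for n,p in(("top",pa),("scene",pb)):
        o,d=ray(n,p);d/=np.linalg.norm(d);P=np.eye(3)-np.outer(d,d);A+=P;b+=P@o;L.append((P,o))
    x=np.linalg.solve(A,b);return x,[np.linalg.norm(P@(x-o)) for P,o in L]
E
python3 - <<'E'
import cv2,numpy as np
t=cv2.imread("pics/top0.png");s=cv2.imread("pics/scene0.png")
def c(i,x,y,w=80,h=60,k=5):
    return cv2.resize(i[y-h//2:y+h//2,x-w//2:x+w//2],None,fx=k,fy=k,interpolation=cv2.INTER_CUBIC)
cv2.imwrite("pics/crop1.png",np.vstack([np.hstack([c(t,404,242),c(s,246,232)]),np.hstack([c(t,235,238),c(s,362,292)])]))
E
```

```text
(no output)
```

View pics/crop1.png

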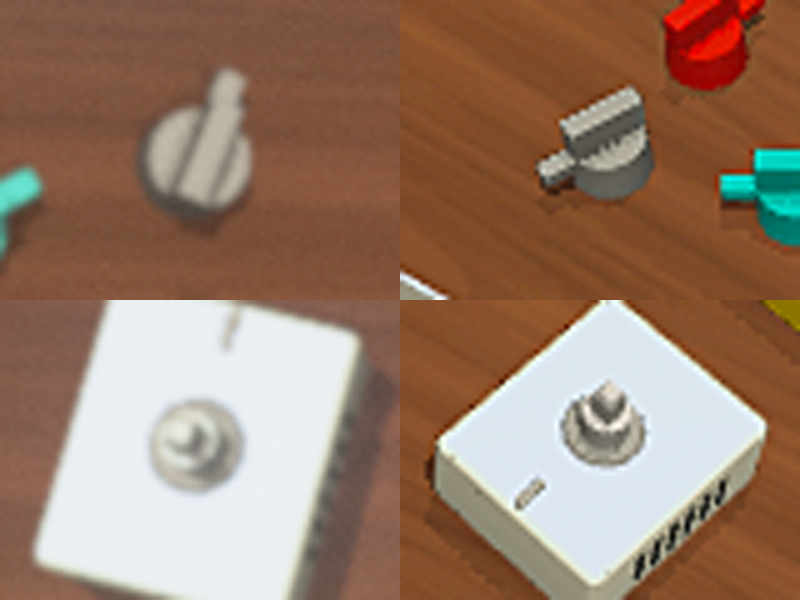

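The crop confirms it. The grey knob stands upright, with its nose tip near top (410,226). The white box has its grey mark near top (241,213) and its shaft near (234,237).

```bash
python3 - <<'E'
from h import *
np.set_printoptions(precision=1,suppress=True)
t=cv2.imread("pics/top0.png")
for p,q,nm in(((410.2,226),(245.6-40+29,232-30+34.5),"nose"),((405.8,242.4),(206+40.6,202+23),"knobtop"),((241.2,213.2),(322+26,262+38.5),"mark"),((201.5-2.5+35,208+27.5),(363.6,278.6),"tip")):
    print(nm,*tri(p,q))
hsv=cv2.cvtColor(t,cv2.COLOR_BGR2HSV)
m=((hsv[...,1]<30)&(hsv[...,2]>205)).astype(np.uint8)*255
r=np.zeros_like(m);r[190:290,190:280]=m[190:290,190:280]
c=max(cv2.findContours(r,cv2.RETR_EXTERNAL,cv2.CHAIN_APPROX_NONE)[0],key=cv2.contourArea)
b=cv2.boxPoints(cv2.minAreaRect(c));P=np.array([onz("top",x,55) for x in b]);print(b,P,P.mean(0))
e=np.diff(np.vstack([P,P[:1]]),axis=0);print(np.linalg.norm(e,axis=1),np.degrees(np.arctan2(e[:,1],e[:,0])))
print("seats", onz("top",(405.8,242.4),50),onz("top",(410.2,226),21))
s=sense();print(s["eef_pos"])
E
```

```text
nose [ 608.2 -230.1   20.1] [np.float64(1.7703934534063896), np.float64(1.770393453406496)]
knobtop [ 568.5 -216.4   38.8] [np.float64(1.455750062809011), np.float64(1.4557500628089608)]
mark [620.6 140.3  52.4] [np.float64(1.778817968249785), np.float64(1.7788179682497323)]
tip [565.8 147.7  86.3] [np.float64(2.659217228192101), np.float64(2.659217228192022)]
[[201.4 259.6]
 [217.7 201.3]
 [266.3 214.9]
 [250.  273.2]] [[519.  216.7  55. ]
 [645.6 190.   55. ]
 [618.5  84.4  55. ]
 [492.9 113.2  55. ]] [569.  151.1  55. ]
[129.4 109.1 128.8 106.7] [ -11.9 -104.4  167.1   75.9]
seats [ 567.5 -215.4   50. ] [ 609.  -231.5   21. ]
[158.4 500.3 230.8]
```

```bash
python3 -m crank '[[[-1,-0.42,0,0,0,0,85],[-1,-0.42,0,0,0,0,85],[-1,-0.42,0,0,0,0,85],[-1,-0.42,0,0,0,0,85],[-1,-0.42,0,0,0,0,85],[-1,-0.42,0,0,0,0,85],[-1,-0.42,0,0,0,0,85],[-1,-0.42,0,0,0,0,85]]]'
python3 -m crank '[[[-1,-0.42,0,0,0,0,85],[-1,-0.42,0,0,0,0,85],[-1,-0.42,0,0,0,0,85],[-1,-0.42,0,0,0,0,85],[-1,-0.42,0,0,0,0,85],[-1,-0.42,0,0,0,0,85],[-1,-0.42,0,0,0,0,85],[-1,-0.42,0,0,0,0,85]]]'
python3 -m crank '[[[-1,-0.42,0,0,0,0,85],[-1,-0.42,0,0,0,0,85],[-1,-0.42,0,0,0,0,85],[-0.9,-0.42,0,0,0,0,85],[0,0,1,0,0,-0.58,85],[0,0,1,0,0,0,85],[0,0,0,0,0,0,85],[0,0,0,0,0,0,85]]]'
python3 - <<'E'
from h import *
s=sense();print(s)
np.save("box.npy",np.r_[s["eef_pos"],s["ee_rot"]]);cv2.imwrite("pics/wbox.png",capture("wrist"))
E
```

```text
time_s: 0.9
eef_pos: [324.5, 359.1, 231.1]
ee_rot: [-0.0, 0.153, 0.988, -0.0]
force: [0.2, 0.7, 0.8]
grip_width: 0.995
grip_force: 0.0
time_s: 1.7
eef_pos: [489.8, 218.7, 231.0]
ee_rot: [-0.0, 0.153, 0.988, -0.0]
force: [0.4, -0.7, -0.5]
grip_width: 0.997
grip_force: 0.0
time_s: 2.5
eef_pos: [569.5, 150.1, 181.8]
ee_rot: [-0.0, 0.113, 0.994, -0.0]
force: [-0.5, 0.2, 0.0]
grip_width: 0.998
grip_force: 0.0
{'time_s': 2.5, 'joints': array([ 5.89789117e-02,  4.92685590e-01,  1.36785533e+00,  1.45245932e-05,
        1.28126610e+00, -1.28589419e+00]), 'dq': array([ 2.50154511e-03, -2.22431445e-02, -2.33075359e-02,  3.63903212e-04,
       -7.62344710e-05, -8.15753527e-04]), 'tau': array([-2.04704977e-01, -4.66868877e+01, -2.40474343e+01, -5.26463671e-03,
       -4.24189609e-02, -4.35362905e-03]), 'eef_pos': array([569.47128956, 150.13192422, 181.75669261]), 'ee_rot': array([-1.06795746e-04,  1.12723589e-01,  9.93626379e-01, -1.14816715e-05]), 'force': array([-0.52314867,  0.19803754,  0.00206977]), 'wrist_torque': array([ 0.00840646, -0.00565177,  0.01406578]), 'grip_force': 0.0, 'grip_width': 0.9979546321126767}
```

View pics/wbox.png

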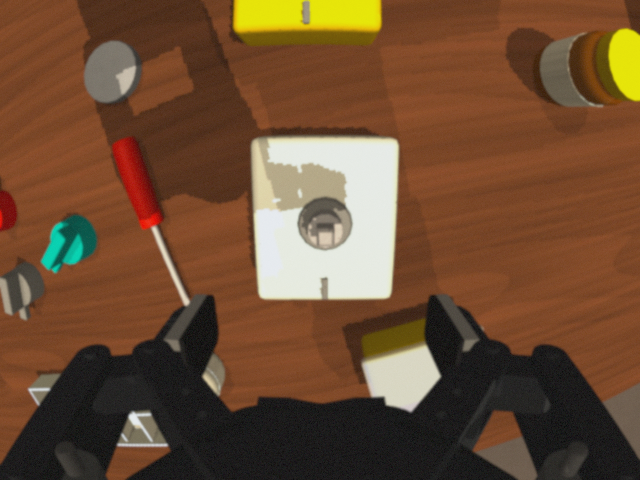

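The wrist view shows the white box with its shaft at about (324,225) and its mark at (324,287), straight below it in the image. The tool is nearly aligned. Next I'll measure it with masks and ray casting.

```bash
cat >> h.py <<'E'
from scipy.spatial.transform import Rotation as R
W=camera_model("wrist");Tc=W["T_tool_cam"]
def wray(px):
    px=np.atleast_2d(np.asarray(px,float));u=(px-[W["cx"],W["cy"]])/W["fx"];r=np.linalg.norm(u,axis=1)+1e-12
    d=np.c_[u[:,0]*np.sin(r)/r,-u[:,1]*np.sin(r)/r,-np.cos(r)];return d@Tc[:3,:3].T   # tool frame
def wz(px,pose,z):
    """points on world plane z; returns world points"""
    q=pose[3:];r=R.from_quat(np.r_[q[1:],q[0]]);o=r.apply(Tc[:3,3])+pose[:3];d=r.apply(wray(px))
    return o+d*((z-o[2])/d[:,2])[:,None]
def totool(p,pose):
    q=pose[3:];return R.from_quat(np.r_[q[1:],q[0]]).inv().apply(np.atleast_2d(p)-pose[:3])
E
python3 - <<'E'
from h import *
np.set_printoptions(precision=2,suppress=True)
p=np.load("box.npy");i=cv2.imread("pics/wbox.png")
hsv=cv2.cvtColor(i,cv2.COLOR_BGR2HSV)
m=((hsv[...,1]<90)&(hsv[...,2]>90)).astype(np.uint8);r=np.zeros_like(m);r[125:312,240:410]=m[125:312,240:410]
c=max(cv2.findContours(r,cv2.RETR_EXTERNAL,cv2.CHAIN_APPROX_NONE)[0],key=cv2.contourArea)[:,0]
P=wz(c,p,55)[:,:2].astype(np.float32);rr=cv2.minAreaRect(P);print("rect",rr)
b=cv2.boxPoints(rr);e=np.diff(np.vstack([b,b[:1]]),axis=0);print(np.degrees(np.arctan2(e[:,1],e[:,0])))
print("tool yaw y", np.degrees(np.arctan2(*R.from_quat(np.r_[p[4:],p[3]]).as_matrix()[[1,0],1])))
print("mark",wz([[324,287]],p,59))
k=6;cr=cv2.resize(i[185:305,284:364],None,fx=5,fy=5,interpolation=cv2.INTER_CUBIC);cv2.imwrite("pics/wboxc.png",cr)
E
```

```text
rect ((567.999755859375, 152.1073760986328), (109.25431823730469, 129.63673400878906), 77.18364715576172)
[ -12.82   77.18  167.18 -102.82]
tool yaw y 77.055315217667
mark [[618.61 140.31  59.  ]]
```

View pics/wboxc.png

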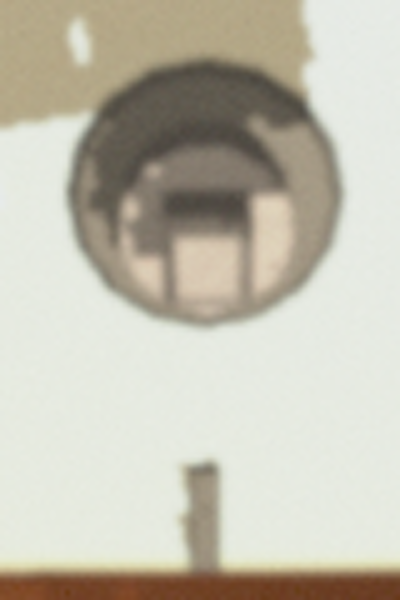

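The crop shows the ring centred at about px (324.8,223) and the bevelled square tip at about (325.3,238). The rib lies straight below them.

```bash
python3 - <<'E'
from h import *
np.set_printoptions(precision=2,suppress=True)
p=np.load("box.npy")
for n,px,z in(("ring",(324.8,223),58),("tip",(325.4,238),93),("rect",None,0)):
    w=wz([px],p,z) if px else np.array([[568,152.1,55]]); print(n,w,totool(w,p))
print("mark",wz([[284+40.4,185+103]],p,59),wz([[284+40.4,185+93]],p,59))
r=R.from_quat(np.r_[p[4:],p[3]]).as_matrix();d=np.array([567.5,-215.4,0])-[569.5,150.1,0];print("to knob, tool units",r.T@d/25)
E
```

```text
ring [[568.41 152.29  58.  ]] [[  1.5    1.87 123.76]]
tip [[569.42 152.11  93.  ]] [[ 0.47  1.92 88.76]]
rect [[568.  152.1  55. ]] [[  1.85   1.59 126.76]]
mark [[619.52 140.42  59.  ]] [[611.16 142.31  59.  ]]
to knob, tool units [ -3.2  -14.27  -0.  ]
```

```bash
python3 -m crank '[[[-0.21,-0.95,0,0,0,0,85],[-0.21,-0.95,0,0,0,0,85],[-0.21,-0.95,0,0,0,0,85],[-0.21,-0.95,0,0,0,0,85],[-0.21,-0.95,0,0,0,0,85],[-0.21,-0.95,0,0,0,0,85],[-0.21,-0.95,0,0,0,0,85],[-0.21,-0.95,0,0,0,0,85]]]'
python3 -m crank '[[[-0.21,-0.95,0,0,0,0,85],[-0.21,-0.95,0,0,0,0,85],[-0.21,-0.95,0,0,0,0,85],[-0.21,-0.95,0,0,0,0,85],[-0.21,-0.95,0,0,0,0,85],[-0.21,-0.95,0,0,0,0,85],[-0.21,-0.95,0,0,0,0.88,85],[0,0,0,0,0,0,85]]]'
python3 - <<'E'
from h import *
s=sense();p=np.r_[s["eef_pos"],s["ee_rot"]];print(p)
np.save("knob.npy",p);i=capture("wrist");cv2.imwrite("pics/wknob.png",i)
cv2.imwrite("pics/wknobc.png",cv2.resize(i[160:300,244:404],None,fx=4,fy=4,interpolation=cv2.INTER_CUBIC))
E
```

```text
time_s: 3.35
eef_pos: [568.3, -45.5, 183.1]
ee_rot: [0.001, 0.113, 0.994, -0.0]
force: [0.3, 1.0, 0.4]
grip_width: 0.997
grip_force: 0.0
time_s: 4.15
eef_pos: [566.6, -217.4, 182.7]
ee_rot: [0.001, 0.176, 0.984, -0.001]
force: [-0.0, 0.6, -1.1]
grip_width: 0.997
grip_force: 0.0
[ 5.66580254e+02 -2.17425410e+02  1.82677056e+02  1.16807275e-03
  1.76029275e-01  9.84383969e-01 -7.28665366e-04]
```

View pics/wknobc.png

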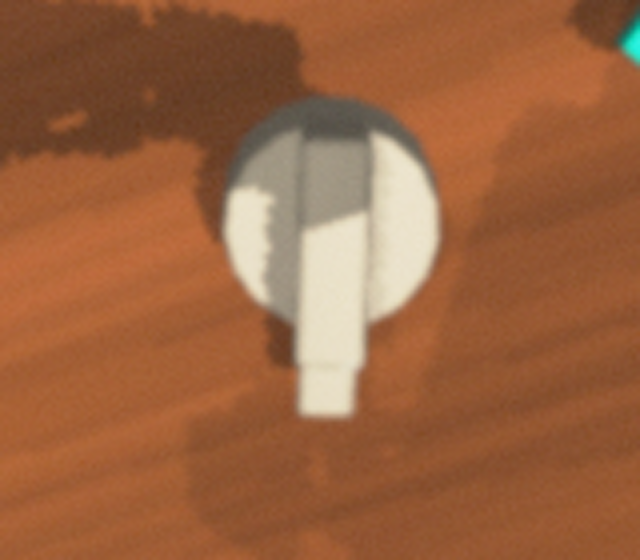

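The crop shows the bar top between about crop (303,138) and (365,367), with the nose end at (327,416). It is nearly aligned with the tool.

```bash
python3 - <<'E'
from h import *
np.set_printoptions(precision=2,suppress=True)
p=np.load("knob.npy")
f=lambda a:(np.array(a,float)-1.5)/4+[244,160]
b=wz(f([(303,138),(372,138),(365,367),(296,367)]),p,50);print(b,b.mean(0),np.linalg.norm(np.diff(b,axis=0),axis=1))
d=b[2]+b[3]-b[0]-b[1];print("yaw bar",np.degrees(np.arctan2(d[1],d[0])))
n=wz(f([(327,416)]),p,26);print("nose top end",n, (n-b.mean(0)), np.degrees(np.arctan2(*(n-b.mean(0))[0,[1,0]])))
h=wz(f([(222,222),(440,222)]),p,26);print("hub sides",h,h.mean(0),np.linalg.norm(h[1]-h[0]))
print("knob in tool",totool(b.mean(0),p),totool(n,p))
r=R.from_quat(np.r_[p[4:],p[3]]).as_matrix();print("tool x yaw",np.degrees(np.arctan2(r[1,0],r[0,0]))-180)
E
```

```text
[[ 545.86 -212.16   50.  ]
 [ 550.35 -199.93   50.  ]
 [ 592.87 -216.53   50.  ]
 [ 588.17 -229.27   50.  ]] [ 569.31 -214.47   50.  ] [13.02 45.65 13.58]
yaw bar -21.675167622201887
nose top end [[ 608.72 -230.01   26.  ]] [[ 39.41 -15.54 -24.  ]] -21.51429725400095
hub sides [[ 560.7  -235.74   26.  ]
 [ 576.36 -193.15   26.  ]] [ 568.53 -214.44   26.  ] 45.37298648838638
knob in tool [[ -1.2    3.85 132.68]] [[-43.49   2.96 156.79]]
tool x yaw -20.27706665516152
```

```bash
python3 -m crank '[[[-0.05,0.145,0,0,0,0.16,85],[0,0,1,0,0,0,85],[0,0,1,0,0,0,85],[0,0,1,0,0,0,85],[0,0,1,0,0,0,85],[0,0,0.8,0,0,0,85],[0,0,0,0,0,0,85],[0,0,0,0,0,0,85]]]'
python3 - <<'E'
from h import *
s=sense();p=np.r_[s["eef_pos"],s["ee_rot"]];print(p)
i=capture("wrist");cv2.imwrite("pics/wg.png",i[150:480])
E
```

```text
time_s: 5.0
eef_pos: [569.5, -211.1, 62.3]
ee_rot: [0.0, 0.184, 0.983, -0.0]
force: [0.4, -0.8, 0.9]
grip_width: 0.996
grip_force: 0.0
[ 5.69456763e+02 -2.11140236e+02  6.23435147e+01  4.94803875e-04
  1.83873583e-01  9.82949766e-01 -1.33132484e-04]
```

View pics/wg.png

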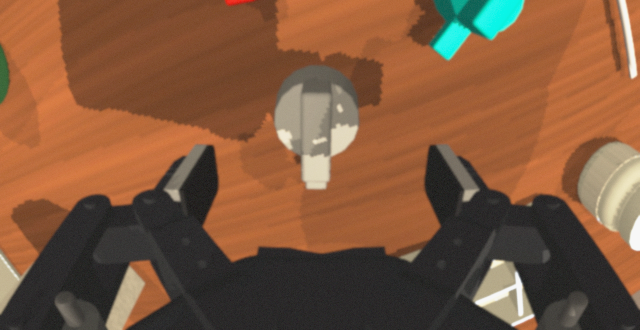

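The bar is at about px x=316 and the pads' middle at about 322, so it sits about 3 mm off-centre towards −y of the tool. I'll shift, descend and grip.

```bash
python3 -m crank '[[[0.0,-0.13,0.3,0,0,0,85],[0,0,0.5,0,0,0,85],[0,0,0.48,0,0,0,85],[0,0,0,0,0,0,85],[0,0,0,0,0,0,40],[0,0,0,0,0,0,0],[0,0,0,0,0,0,0],[0,0,0,0,0,0,0]]]' 60
python3 -m crank '[[[0,0,0,0,0,0,0],[0,0,0,0,0,0,0],[0,0,0,0,0,0,0],[0,0,0,0,0,0,0],[0,0,0,0,0,0,0],[0,0,0,0,0,0,0],[0,0,-0.5,0,0,0,0],[0,0,-0.5,0,0,0,0]]]'
```

```text
time_s: 5.85
eef_pos: [567.8, -214.9, 29.6]
ee_rot: [0.0, 0.184, 0.983, -0.0]
force: [0.6, -0.5, -0.2]
grip_width: 0.328
grip_force: 0.0
time_s: 6.65
eef_pos: [567.5, -214.8, 55.0]
ee_rot: [-0.0, 0.184, 0.983, 0.0]
force: [0.4, 0.2, -0.1]
grip_width: 0.145
grip_force: 60.5
```

```bash
python3 -m crank '[[[0,0,-1,0,0,0,0],[0,0,-1,0,0,0,0],[0,0,-1,0,0,0,0],[0,0,-1,0,0,-0.52,0],[0,0,-0.2,0,0,-0.52,0],[0.22,0.95,0,0,0,0,0],[0.22,0.95,0,0,0,0,0],[0.22,0.95,0,0,0,0,0]]]'
python3 -m crank '[[[0.22,0.95,0,0,0,0,0],[0.22,0.95,0,0,0,0,0],[0.22,0.95,0,0,0,0,0],[0.22,0.95,0,0,0,0,0],[0.22,0.95,0,0,0,0,0],[0.22,0.95,0,0,0,0,0],[0.22,0.95,0,0,0,0,0],[0.22,0.95,0,0,0,0,0]]]'
python3 -m crank '[[[0.22,0.95,0,0,0,0,0],[0.22,0.95,0,0,0,0,0],[0.22,0.95,0,0,0,0,0],[0.19,0.95,0,0,0,0,0],[0,0,0,0,0,0,0],[0,0,0,0,0,0,0],[0,0,0,0,0,0,0],[0,0,0,0,0,0,0]]]'
python3 - <<'E'
from h import *
s=sense();p=np.r_[s["eef_pos"],s["ee_rot"]];print(p)
np.save("hold.npy",p);i=capture("wrist");cv2.imwrite("pics/hold.png",i)
cv2.imwrite("pics/holdc.png",cv2.resize(i[200:400,220:420],None,fx=3,fy=3,interpolation=cv2.INTER_CUBIC))
E
```

```text
time_s: 7.45
eef_pos: [567.4, -141.0, 160.4]
ee_rot: [0.001, 0.113, 0.994, -0.0]
force: [-0.2, 0.5, -0.4]
grip_width: 0.148
grip_force: 60.5
time_s: 8.25
eef_pos: [567.2, 54.3, 160.4]
ee_rot: [0.001, 0.113, 0.994, -0.0]
force: [-0.1, -0.5, -0.7]
grip_width: 0.147
grip_force: 60.5
time_s: 9.05
eef_pos: [567.8, 149.8, 159.5]
ee_rot: [0.0, 0.113, 0.994, -0.0]
force: [-0.1, 0.3, -1.1]
grip_width: 0.146
grip_force: 60.5
[ 5.67828540e+02  1.49775901e+02  1.59534099e+02  8.33050296e-05
  1.13222914e-01  9.93569605e-01 -7.06087948e-05]
```

View pics/holdc.png

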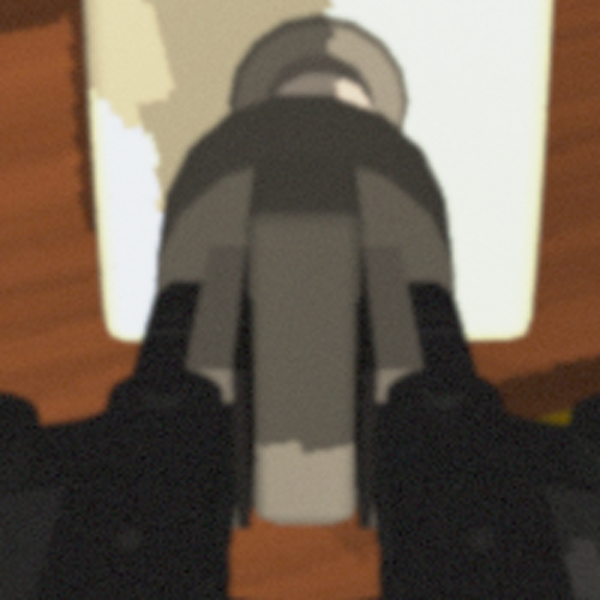

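Held knob: the bar top spans crop (247–362, 213) to (255–357, 523). The ring's sides are at crop x 232 and 408 and its top at y 15, so the shaft is slightly to the +y side of the tool.

```bash
python3 - <<'E'
from h import *
np.set_printoptions(precision=2,suppress=True)
p=np.load("hold.npy");f=lambda a:(np.array(a,float)-1)/3+[220,200]
b=wz(f([(247,213),(362,213),(357,523),(255,523)]),p,p[2]+20.4);t=totool(b,p);print("bar",t,t.mean(0),np.linalg.norm(np.diff(t,axis=0),axis=1))
h=totool(wz(f([(160,265),(453,265)]),p,p[2]-3.6),p);print("hub",h,h.mean(0))
r=totool(wz(f([(232,103),(408,103),(320,15),(320,103)]),p,58),p);print("ring",r)
r2=totool([[568.3,152.2,58]],p);print("shaft earlier in tool",r2)
E
```

```text
bar [[ 21.42  -7.77 -20.4 ]
 [ 21.43   5.95 -20.4 ]
 [-24.91   6.34 -20.4 ]
 [-24.91  -7.65 -20.39]] [ -1.74  -0.78 -20.4 ] [13.72 46.34 13.99]
hub [[  3.45 -21.96   3.6 ]
 [  3.48  20.79   3.6 ]] [ 3.46 -0.59  3.6 ]
ring [[ -0.55 -17.49 101.54]
 [ -0.52  22.96 101.53]
 [ 20.06   2.62 101.53]
 [ -0.54   2.71 101.53]]
shaft earlier in tool [[  0.1    2.48 101.53]]
```

```bash
python3 -m crank '[[[0.06,0.13,0.3,0,0,0,0],[0,0,0.5,0,0,0,0],[0,0,0.5,0,0,0,0],[0,0,0,0,0,0,0],[0,0,0,0,0,0,0],[0,0,0,0,0,0,0],[0,0,0,0,0,0,0],[0,0,0,0,0,0,0]]]'
python3 - <<'E'
from h import *
s=sense();p=np.r_[s["eef_pos"],s["ee_rot"]];print(p)
np.save("hold2.npy",p);i=capture("wrist");cv2.imwrite("pics/hold2.png",i)
t=capture("top");s=capture("scene");cv2.imwrite("pics/top2.png",t);cv2.imwrite("pics/scene2.png",s)
f=lambda a,k:cv2.resize(a,None,fx=k,fy=k,interpolation=cv2.INTER_CUBIC)
A=f(i[190:340,240:400],4);B=f(s[200:350,340-40:340+100],4)[:600,:160*1]
cv2.imwrite("pics/hold2c.png",A)
E
```

```text
time_s: 9.9
eef_pos: [567.1, 154.2, 127.2]
ee_rot: [0.0, 0.113, 0.994, 0.0]
force: [0.2, -0.4, -1.0]
grip_width: 0.147
grip_force: 60.5
[5.67149672e+02 1.54181989e+02 1.27164762e+02 3.39401694e-04
 1.12666404e-01 9.93632811e-01 5.85719076e-05]
```

View pics/hold2c.png

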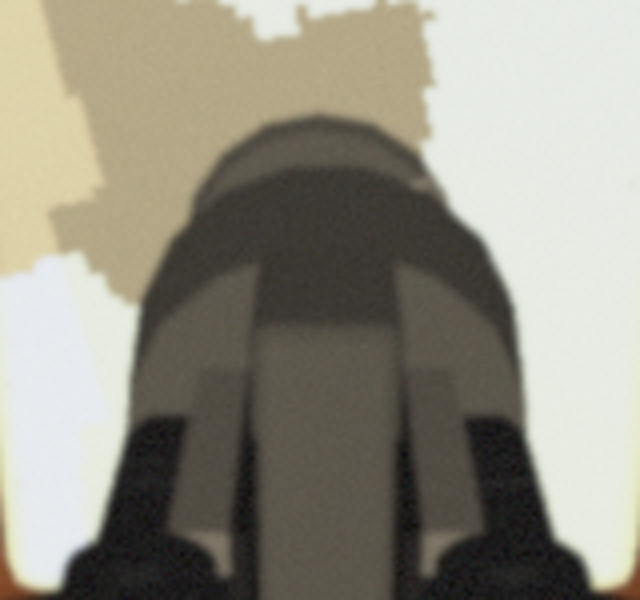

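The ring's apex is at crop (318,114), with its chord at y=190 running from x 193 to 440. The hub's sides are at x 130 and 525, and the rear apex of its lower rim is at about (325,165).

```bash
python3 - <<'E'
from h import *
np.set_printoptions(precision=2,suppress=True)
p=np.load("hold2.npy");f=lambda a:(np.array(a,float)-1.5)/4+[240,190]
T=lambda a,z:totool(wz(f(a),p,z),p)
bt=p[2]+20.4;ht=p[2]-3.6;hb=p[2]-29.6
print("bar rear",T([(257,325),(395,325)],bt).round(2), "bar lower",T([(260,590),(390,590)],bt))
print("hub top rim sides",T([(130,415),(525,415)],ht))
print("rear rim apex bottom (x should be c+24)",T([(325,165)],hb))
print("hub bottom rim pts",T([(193,205),(452,205)],hb))
print("ring chord",T([(193,190),(440,190)],58)," apex",T([(318,114)],58))
print("shaft",totool([[568.3,152.2,58]],p))
# box outline in this image for left/right edges at z=55
i=cv2.imread("pics/hold2.png");hsv=cv2.cvtColor(i,cv2.COLOR_BGR2HSV)
m=((hsv[...,1]<90)&(hsv[...,2]>90))
for r in(220,250,280,300):
    x=np.where(m[r,200:440])[0]+200;q=totool(wz([(x.min(),r),(x.max(),r)],p,55),p);print(r,x.min(),x.max(),q[:,1],q[:,1].mean())
E
```

```text
bar rear [[ 21.35  -7.1  -20.42]
 [ 21.36   5.25 -20.41]] bar lower [[ -6.58  -7.3  -20.4 ]
 [ -6.57   5.31 -20.39]]
hub top rim sides [[  0.83 -22.48   3.6 ]
 [  0.86  21.02   3.6 ]]
rear rim apex bottom (x should be c+24) [[22.07 -1.03 29.59]]
hub bottom rim pts [[ 16.97 -17.21  29.59]
 [ 16.99  14.54  29.59]]
ring chord [[  6.96 -20.85  69.16]
 [  6.98  16.21  69.16]]  apex [[18.69 -2.08 69.15]]
shaft [[-1.52 -1.69 69.17]]
220 232 408 [-55.34  52.13] -1.6023106487356884
250 234 406 [-55.36  52.16] -1.6013249839371042
280 236 403 [-55.64  51.77] -1.9363396562908939
300 238 402 [-55.53  52.32] -1.606444657336386
```

```bash
python3 -m crank '[[[0,-0.03,0,0,0,0,0],[0,0,0.1,0,0,0,0],[0,0,0.1,0,0,0,0],[0,0,0.1,0,0,0,0],[0,0,0.05,0,0,0,0],[0,0,0,0,0,0,0],[0,0,0,0,0,0,0],[0,0,0,0,0,0,0]]]'
python3 -c "
from rig import *
s=sense();print(s['force'],s['wrist_torque'],s['eef_pos'])"
```

```text
time_s: 10.85
eef_pos: [567.1, 153.4, 118.0]
ee_rot: [0.0, 0.113, 0.994, 0.0]
force: [4.1, -0.3, -3.3]
grip_width: 0.143
grip_force: 60.1
[ 4.11293675 -0.25559413 -3.27261085] [-0.05339684 -0.83675926  0.02301765] [567.10454006 153.38122936 118.00376308]
```

The bore is over the tip, with the underside at about 88 mm. A side push of +4 N in world x says to ease the knob towards +x, which is tool −x.

```bash
python3 -m crank '[[[-0.03,0,0,0,0,0,0],[0,0,0,0,0,0,0],[0,0,0.1,0,0,0,0],[0,0,0.1,0,0,0,0],[0,0,0,0,0,0,0],[0,0,0,0,0,0,0],[0,0,0,0,0,0,0],[0,0,0,0,0,0,0]]]'
python3 -c "
from rig import *
s=sense();print(s['force'],s['wrist_torque'],s['eef_pos'])"
```

```text
time_s: 11.65
eef_pos: [567.5, 153.3, 113.0]
ee_rot: [-0.0, 0.113, 0.994, -0.0]
force: [0.4, -0.2, -1.3]
grip_width: 0.145
grip_force: 60.4
[ 0.41667077 -0.16792857 -1.30198234] [-0.04908872 -0.146435    0.02384708] [567.46007569 153.27552984 113.02295334]
```

```bash
python3 -m crank '[[[0,0,0.1,0,0,0,0],[0,0,0.1,0,0,0,0],[0,0,0.1,0,0,0,0],[0,0,0,0,0,0,0],[0,0,0,0,0,0,0],[0,0,0,0,0,0,0],[0,0,0,0,0,0,0],[0,0,0,0,0,0,0]]]'
python3 -m crank '[[[0,0,0.06,0,0,0,0],[0,0,0,0,0,0,0],[0,0,0,0,0,0,0],[0,0,0,0,0,0,0],[0,0,0,0,0,0,0],[0,0,0,0,0,0,0],[0,0,0,0,0,0,0],[0,0,0,0,0,0,0]]]'
python3 -m crank '[[[0,0,0.06,0,0,0,0],[0,0,0,0,0,0,0],[0,0,0,0,0,0,0],[0,0,0,0,0,0,0],[0,0,0,0,0,0,0],[0,0,0,0,0,0,0],[0,0,0,0,0,0,0],[0,0,0,0,0,0,0]]]'
```

```text
time_s: 12.45
eef_pos: [567.5, 153.3, 105.6]
ee_rot: [-0.0, 0.113, 0.994, 0.0]
force: [-0.9, 0.6, 0.1]
grip_width: 0.149
grip_force: 60.5
time_s: 13.25
eef_pos: [567.6, 153.3, 104.1]
ee_rot: [0.0, 0.113, 0.994, 0.0]
force: [1.0, -0.4, 2.3]
grip_width: 0.149
grip_force: 60.8
time_s: 14.05
eef_pos: [567.6, 153.3, 102.6]
ee_rot: [0.0, 0.113, 0.994, 0.0]
force: [0.3, 1.8, 2.6]
grip_width: 0.145
grip_force: 60.9
```

```bash
python3 -m crank '[[[0,0,0.06,0,0,0,0],[0,0,0.06,0,0,0,0],[0,0,0,0,0,0,0],[0,0,0,0,0,0,0],[0,0,0,0,0,0,0],[0,0,0,0,0,0,0],[0,0,0,0,0,0,0],[0,0,0,0,0,0,0]]]'
python3 -m crank '[[[0,0,0.06,0,0,0,0],[0,0,0.02,0,0,0,0],[0,0,0,0,0,0,0],[0,0,0,0,0,0,0],[0,0,0,0,0,0,0],[0,0,0,0,0,0,0],[0,0,0,0,0,0,0],[0,0,0,0,0,0,0]]]'
python3 - <<'E'
from h import *
F=[]
for k in range(12):
    i=capture("wrist");s=sense();F.append(np.r_[s["force"],s["eef_pos"]])
print(np.mean(F,0),np.std(F,0));cv2.imwrite("pics/end.png",i)
cv2.imwrite("pics/endc.png",cv2.resize(capture("top")[190:290,180:290],None,fx=5,fy=5))
E
```

```text
time_s: 14.85
eef_pos: [567.6, 153.3, 99.7]
ee_rot: [0.0, 0.113, 0.994, 0.0]
force: [-1.1, 0.2, 4.9]
grip_width: 0.148
grip_force: 61.2
time_s: 15.65
eef_pos: [567.7, 153.3, 97.9]
ee_rot: [0.0, 0.113, 0.994, 0.0]
force: [-0.8, 0.5, 6.7]
grip_width: 0.15
grip_force: 61.5
[-4.81872146e-01  6.08032934e-01  6.91237419e+00  5.67656808e+02
  1.53303355e+02  9.78517814e+01] [0.37899649 0.43468742 0.4359546  0.00664217 0.00955915 0.01323491]
```

```bash
python3 -m crank '[[[0,0,0.015,0,0,0,0],[0,0,0,0,0,0,0],[0,0,0,0,0,0,0],[0,0,0,0,0,0,0],[0,0,0,0,0,0,0],[0,0,0,0,0,0,0],[0,0,0,0,0,0,0],[0,0,0,0,0,0,0]]]'
python3 - <<'E'
from h import *
F=[]
for k in range(10):
    i=capture("wrist");F.append(np.r_[(s:=sense())["force"],s["eef_pos"]])
print(np.mean(F,0))
f=lambda a:cv2.resize(a,(400,600),interpolation=cv2.INTER_CUBIC)
cv2.imwrite("pics/end2.png",np.hstack([f(i[150:450,220:420]),f(capture("scene")[210:360,312:412])]))
E
```

```text
time_s: 17.1
eef_pos: [567.7, 153.3, 97.5]
ee_rot: [0.0, 0.113, 0.994, 0.0]
force: [-0.9, 1.0, 8.1]
grip_width: 0.151
grip_force: 61.5
[ -0.73405795   0.72768066   7.32198277 567.6649042  153.30068837
  97.52290476]
```

View pics/end2.png

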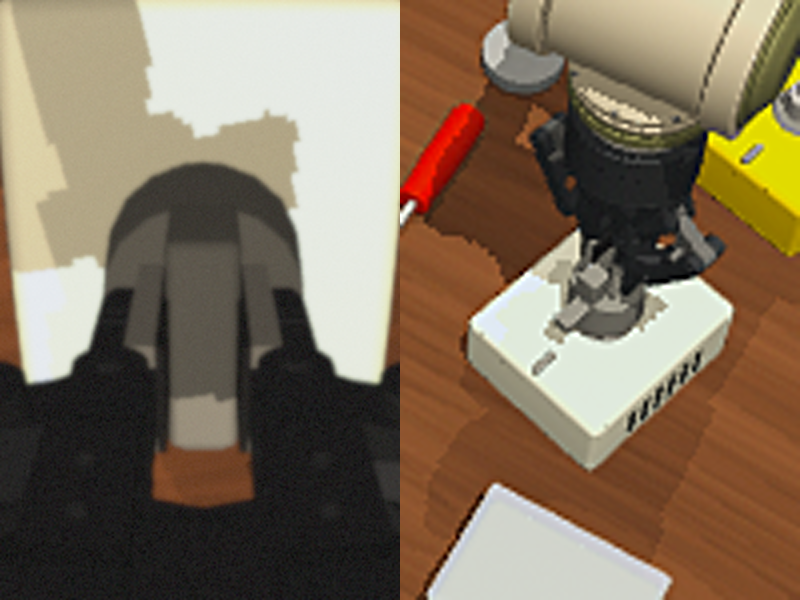

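The knob sits low on the box with its nose pointing straight at the mark (scene crop, about (555,325) towards (543,362)). The press reads about 7 mm and 7.3 N, plus the knob's weight, so I'm handing it in.

```bash
python3 -c "
from rig import *
print(finish_job())"
```

```text
the job is handed in; nothing more can be done
None
```

The knob is on the shaft, down on the collar with its nose pointing at the mark, and the robot is still holding it pressed in about 7 mm (measured from the arm's height and the spring force); I handed the job in, but no verdict came back.

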